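# Set down the stabiliser leg of the microscope platform

### The job

Steady the microscope's platform: wind the stabiliser leg down with its crank (clockwise from above) until the foot stands firmly on its pad, which you feel as the crank turning clearly heavier, and stop there rather than jacking the platform up. Then swing the clamp lever at the leg fully home to lock it, let go, and leave the pad and the other things on the desk where they are.

Things in the scene. Friction and masses are not known exactly. Their poses are not given: they have to be found in the camera images.
- platform: Fixed grey isolation board (400 x 420 mm, top 90 mm up) with a white microscope. Origin: on the vertical axis of its stabiliser leg, at bench level; the board begins 135 mm from it along -y. Leg from the top: crank, 62 mm square gear head (top 201 mm up), 46 mm tube in a split boss, 34 mm inner leg, 56 mm rubber-soled foot, which starts 9 to 24 mm above the pad (not measured).
- crank_axis (a point): Fixed point on the vertical axis of the crank (the leg's axis), 247 mm above the bench, level with the middle of the crank's grip. Arm and hub of the crank end 30 mm below this point; nothing stands above. A clockwise turn (seen from above) lowers the foot by 16 mm. The crank stays where it is left, or backs off some degrees if wound much too hard.
- grip_mid (a point): Middle of the crank's upright grip, a black 22 mm round sleeve 218 to 275 mm above the bench, 40 mm from the crank axis, at any angle. It spins on its pin. Turning free takes about 5.5 N along its circle (a hand that pauses feels 1 to 3 N); from first touch the foot's rubber adds about 1 N every 10 degrees: 2 to 6 N more means a firm stand (20 to 65 degrees past touch, best 40).
- clamp_pivot (a point): Fixed point on the vertical pin of the cam clamp lever, 40 mm from the leg axis along the platform's +y, 85 mm above the bench.
- clamp_ball (a point): Centre of the black ball (22 mm) on the end of the clamp lever, 95 mm from the pin, 85 mm above the bench. The lever is a level 11 mm round steel rod from pin to ball. It swings in the level plane; swinging it home takes about 1.5 N at the ball. Free space below rod and ball, except the 110 mm pad.
- clamp (a joint): Angle of the clamp lever, rad. At 0 (open) it points 0.75 rad to the platform's -x side of +y; it grows clockwise seen from above, so the ball moves towards the platform's +x; 1.5 is the stop, fully home. It starts at 0 to 0.3 and stays where it is left.
- pad: Loose round steel pad, 110 mm in diameter, with a rubber top, 12 mm thick, about 0.9 kg, lying on the bench under the foot. Origin: centre of its underside. It stays where it is.
- oil_bottle: Bystander: small amber bottle, 28 mm wide, 62 mm tall, standing on the robot's side of the leg. Origin: centre of its underside.
- canister: Bystander: grey round objective canister, 41 mm wide, 62 mm tall, beyond the leg. Origin: centre of its underside.
- eyepiece: Bystander: black eyepiece, 34 mm wide, 46 mm tall, standing on the platform's board. Origin: centre of its underside.
- counter: Bystander: metal cell counter with keys, 85 x 200 x 55 mm, to the left. Origin: centre of its underside.
- slide_tray: Bystander: white tray of glass slides, 200 x 200 x 12 mm, to the left. Origin: centre of its underside.
- slide_box: Bystander: blue slide box, 95 x 170 x 36 mm, to the left. Origin: centre of its underside.
- driver: Bystander: screwdriver, 160 mm, lying beyond the leg. Origin: below its middle.
There are look-alikes about, which are no part of the job. Leave any orange or purple look-alike of the pad alone.

How it is judged:
On the way, in this order (a step that is already met when the one before it is completed fails the run):
1. the foot stands firmly on its pad, the clamp still open (contact force between platform and pad between 30 and 110 N and value of joint clamp below 0.7 rad), for 0.3 s.
2. the clamp lever is swung home (value of joint clamp above 1.38 rad), for 0.2 s.
At the end, for the whole second after the job is handed in: The foot bears on its pad with 30 to 110 N (about 20 to 70 degrees of crank past first touch), the clamp lever is within 0.12 rad of its stop (joint above 1.38), and the pad lies within 10 mm of where it was (contact force between platform and pad between 30 and 110 N and value of joint clamp above 1.38 rad and distance of pad from where it was at the start of the episode below 0.01 m).
It fails at once if the leg is jacked up: more than 130 N between foot and pad (contact force between platform and pad above 130 N).
It fails at once if a bystander is shifted by more than 30 mm (distance of any of oil_bottle, canister, eyepiece, counter, slide_tray, slide_box, driver from where it was at the start of the episode above 0.03 m).
It also fails if it takes over 72 s, if anything falls off the work surface, if the arm or the gripper's body presses on something with over 40 N, if the wrist force passes 120 N, or if a joint passes its speed limit or range.

### The arm

A 7-joint arm with a two-finger parallel gripper is mounted at the origin on the work surface. World frame = base frame: x ahead of the robot, y to its left, z up, the work surface at z = 0. Lengths are in m, angles in rad, forces in N, time in s.
With the tool pointing down it reaches from about 0.425 to 0.925 m from the base axis. Payload 6.8 kg.
Tool frame: the origin (TCP) lies at the very end of the fingers, on their centre line; the grasp point (between the pads) lies bot.tcp_to_grasp behind it (bot.tcp_to_grasp is the distance from the TCP to the grasp point, in m); z points along the fingers, y is the line along which they close (so a half turn about z gives the same grasp; the last joint's range is limited). The gripper opens to 85 mm and grips with 20 to 120 N. Pads are 22 mm wide; open, the fingers measure 114 mm over their backs; the gripper's body (76 mm by 85 mm) begins 54 mm behind the grasp point. The pads swing forward as they close: fully open they stand 13 mm farther back than shut.
Start: joints at [-1.244, 0.477, 0.022, 1.555, -0.011, 1.109, -0.083], TCP at [0.284, 0.612, 0.231] pointing down, gripper open.
Joint ranges: [-2.96, 2.96], [-0.34, 2.1], [-1.41, 1.46], [0.24, 2.44], [-1.37, 4.51], [0.17, 1.92], [-2.96, 2.96]. Speed limits (rad/s): [2.39, 2.39, 3.14, 3.14, 3.14, 3.14, 3.14].

### API

Orientations are given as a unit quaternion [x, y, z, w].
In Python, from bench import bot gives the robot as it stands.
- The arm moves only by the tool jog_arm, never from a script. Its arguments are lists of equal length, an entry for each row: "gripper": the opening, from 0 (shut) to 1 (fully open); "travel": the shift along the tool's x, y, z in cm, a list of three; "yaw": the turn about the tool's z in rad. A call has 1 to 10 rows; each row is the pose to reach, as a shift and turn from the pose commanded when the call began, along the tool's axes at that moment; what a row does not reach only later rows make up. A row lasts 1/8 s, in which the tool goes at most 62.5 mm and 10.7 degrees, less where a joint would pass 70% of its speed; a pose out of reach is approached as far as the arm can. A call with a gripper value outside its range is refused whole. The fingers move at their own pace and stop on an object; "squeeze" is the grip in N (left out, the last holds). Time passes only in rows, so rows that repeat a pose let the fingers close. It gives the time, the measured TCP pose, the force, the opening and the grip force at its end, in the units of the state.
- bot.get_obs(): the state, without advancing time (a new reading comes with each control period).
- bot.grab_frame(name): name is "side" or "top"; returns the picture (420x560x3 uint8, red, green, blue); there is no depth.
- bot.camera_info(name): a dict with "K" (3x3 intrinsics, pixels), "R" (3x3) and "t" (3): a world point X has camera coordinates R X + t. Camera axes: x right, y down, z forward; pixel columns grow to the right and rows downward; lengths in m; the calibration is good to about 2 mm. A picture is of the moment at which its call begins. camera_info takes no time and is no camera call.
- bot.sign_off(): hands the job in; it is judged then, once.
The state is a dict: "time_s": time; "joint_pos": joint angles; "qvel": joint speeds; "tau": joint torques, N m; "ee_pos": TCP position; "ee_rot": TCP orientation; "contact_force": force on the tool from outside, world axes, zero at the start; "ft_torque": the same for the moment, N m; "width": finger opening in m; "gripper_force": force on a finger pad.
Only numpy, scipy, OpenCV 4.12 (cv2) and the standard library are available. Lean on these libraries where they do the work, as an engineer would, in place of code of your own. Each camera call takes 0.05 s, during which the arm holds its last target. There are 200 camera calls.

## Working session

There is one attempt and no reset: what is moved stays moved. The work goes in short steps, Python scripts to look and compute and a tool call to move; the robot and the scene stay as the last step left them, time stands still between calls to the robot, and variables do not carry over. Pictures are saved under pics/ and viewed, at most 10 in all, crops included, and the job is handed in when it is done.

Besides the shell and the picture viewer there is one more tool, called after ">>>" as name([rows], argument=value, ...), one row to a line, values as JSON. jog_arm: Moves the arm, as the interface text tells. Its arguments: {"type":"object","properties":{"gripper":{"type":"array","items":{"type":"number"}},"travel":{"type":"array","items":{"type":"array","items":{"type":"number"}}},"yaw":{"type":"array","items":{"type":"number"}},"squeeze":{"type":"number"}},"required":["gripper","travel","yaw"]}

```bash
mkdir -p pics
python3 - <<'E'
from bench import bot
import cv2,numpy as np
for n in("side","top"):
    cv2.imwrite(f"pics/{n}0.png",bot.grab_frame(n)[:,:,::-1])
    c=bot.camera_info(n);print(n,c["K"],c["R"],c["t"], -c["R"].T@c["t"])
print(bot.get_obs(),bot.tcp_to_grasp)
E
```

```text
side [[390.81644578   0.         285.00081276]
 [  0.         390.81644578 209.11009974]
 [  0.           0.           1.        ]] [[ 0.4275305  -0.90384012 -0.01705035]
 [-0.5067339  -0.22398856 -0.83249617]
 [ 0.74862436  0.36455749 -0.55376837]] [-0.1150036   0.43360627  0.7489703 ] [-0.29180687 -0.27986476  0.77377077]
top [[418.9432911    0.         273.41818938]
 [  0.         418.9432911  210.58086544]
 [  0.           0.           1.        ]] [[ 0.00337371 -0.99996801  0.00725195]
 [-0.99114286 -0.00430651 -0.13273008]
 [ 0.13275707 -0.00673993 -0.99112569]] [0.14773681 0.56850203 1.32131802] [0.387554   0.15908593 1.38397818]
{'time_s': 0.1, 'joint_pos': array([-1.24409906,  0.47772245,  0.02232672,  1.55634116, -0.01148783,
        1.10931553, -0.08311914]), 'qvel': array([ 0.00113277, -0.00143673,  0.00102719, -0.00156271, -0.00099807,
        0.0002583 , -0.00110566]), 'tau': array([ 4.89112252e-03, -5.97755671e+01,  1.61414500e+00, -2.81952095e+01,
        1.29016803e-02,  5.14056665e-03,  2.18862262e-07]), 'ee_pos': array([0.28410699, 0.61170806, 0.2304241 ]), 'ee_rot': array([ 2.15680093e-01,  9.76463727e-01, -8.20845764e-04, -1.17632697e-04]), 'contact_force': array([-0.75282525,  0.2006032 , -0.44978303]), 'ft_torque': array([0.03036976, 0.02949506, 0.0429729 ]), 'gripper_force': 0.0, 'width': 0.085371808595005} 0.0187
```

View pics/side0.png

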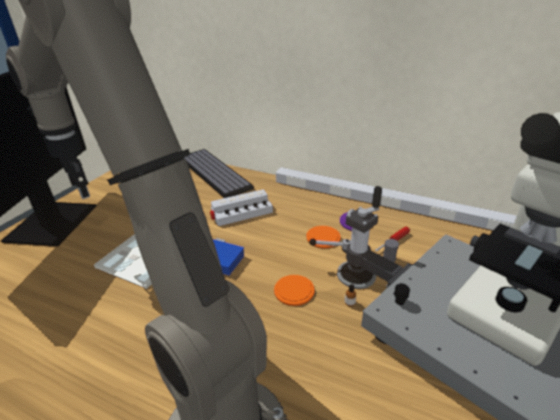

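View pics/top0.png

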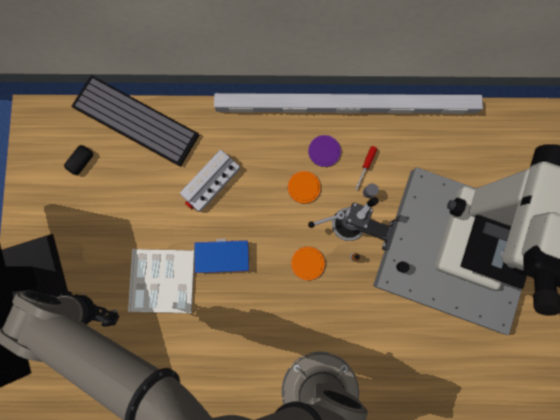

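The leg is at about (350,222) in the top view and (357,245) in the side view. The crank grip is at top (373,202) / side (377,196), and the clamp ball at top (311,225) / side (313,242). The orange discs at top (304,187) and (308,263) and the purple one at (324,151) are look-alikes. The real pad is the dark one under the foot. I'll enlarge to confirm.

Run:
```python
import cv2,numpy as np
a=cv2.imread("pics/top0.png")[170:280,290:420]; b=cv2.imread("pics/side0.png")[170:310,295:425]
a=cv2.resize(a,(390*1,330),interpolation=cv2.INTER_CUBIC);b=cv2.resize(b,(390,420),interpolation=cv2.INTER_CUBIC)
o=np.zeros((420,790,3),np.uint8);o[:330,:390]=a;o[:,400:]=b
cv2.imwrite("pics/crop.png",o)
```

```text
(no output)
```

View pics/crop.png

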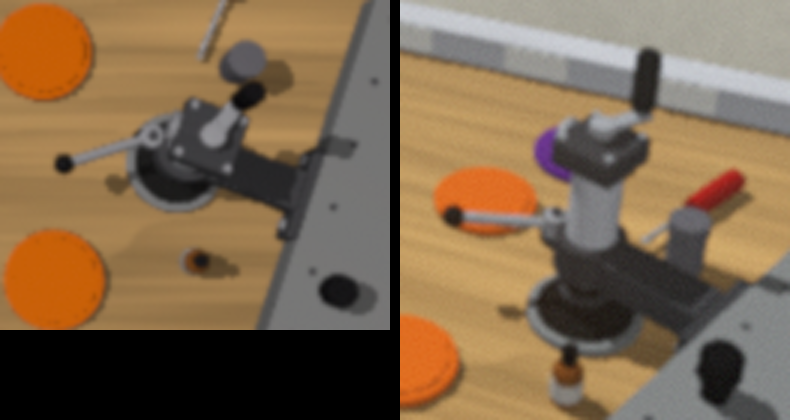

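The crop confirms the target: the black pad with a grey rim sits under the leg's foot. Grip (crop): top view (246–254, 92–100), side (647,80). Ball: top (64,164), side (453,216). Pivot: top (152,133). Head corners: top (194,104), (246,121), (229,170), (178,152).

```bash
cat > h.py <<'E'
from bench import bot
import numpy as np
C={n:bot.camera_info(n) for n in("top","side")}
def ray(n,p):
    c=C[n];d=c["R"].T@np.linalg.solve(c["K"],[p[0],p[1],1.]);return -c["R"].T@c["t"],d
def atz(n,p,z):
    o,d=ray(n,p);return o+d*(z-o[2])/d[2]
def tri(pt,ps):
    A=[];b=[]
    for n,p in(("top",pt),("side",ps)):
        o,d=ray(n,p);d=d/np.linalg.norm(d);M=np.eye(3)-np.outer(d,d);A.append(M);b.append(M@o)
    return np.linalg.lstsq(np.vstack(A),np.hstack(b),rcond=None)[0]
T=lambda u,v:(290+(u-1)/3,170+(v-1)/3)
S=lambda u,v:(295+(u-401)/3,170+(v-1)/3)
E
python3 - <<'E'
from h import *
np.set_printoptions(precision=4,suppress=True)
print("ball tri",tri(T(64,164),S(453,216)),atz("top",T(64,164),.085),atz("side",S(453,216),.085))
print("pivot",atz("top",T(152,133),.09),atz("side",S(553,228),.085))
cs=[atz("top",T(*p),.203) for p in((194,104),(246,121),(229,170),(178,152))]
print("head",np.mean(cs,0),[np.linalg.norm(cs[i]-cs[i-1]) for i in range(4)])
print("head side",np.mean([atz("side",S(*p),.203) for p in((553,150),(603,172),(648,145),(600,122))],0))
print("grip top",atz("top",T(254,92),.275),atz("side",S(649,54),.275))
print("grip mid",tri(T(248,97),S(647,80)),atz("side",S(647,80),.247),atz("top",T(248,97),.247))
e=[atz("top",T(*p),.09) for p in((367,0),(260,330))];d=e[1]-e[0];print("edge",e,np.arctan2(d[1],d[0]))
print("pad",atz("top",T(174,162),.012),"bottle",atz("top",T(202,261),.062),atz("top",T(186,262),0),"can",atz("top",T(246,58),.062))
E
```

```text
ball tri [0.5191 0.0323 0.0858] [0.5188 0.033  0.085 ] [0.5205 0.032  0.085 ]
pivot [ 0.551  -0.0583  0.09  ] [ 0.5417 -0.0591  0.085 ]
head [ 0.5335 -0.096   0.203 ] [np.float64(0.0487604943942242), np.float64(0.05167407188051967), np.float64(0.0499214049863821), np.float64(0.05079422383699204)]
head side [ 0.519  -0.1002  0.203 ]
grip top [ 0.565  -0.1193  0.275 ] [ 0.5631 -0.1216  0.275 ]
grip mid [ 0.5651 -0.1214  0.2482] [ 0.5678 -0.1219  0.247 ] [ 0.5648 -0.1206  0.247 ]
edge [array([ 0.6934, -0.2879,  0.09  ]), array([ 0.3493, -0.1648,  0.09  ])] 2.797861160687965
pad [ 0.5289 -0.095   0.012 ] bottle [ 0.4197 -0.113   0.062 ] [ 0.42   -0.1082  0.    ] can [ 0.6359 -0.1652  0.062 ]
```

Checks agree: grip–axis 40.2 mm, pivot–ball 95 mm, and the ball triangulates to z = 0.086. First move: raise, yaw and head for the leg.

>>> jog_arm([
  [-1,-1,-4],
  [-5,-5,-8],
  [-9,-9,-10],
  [-13,-12.5,-10],
  [-17,-16.5,-10],
  [-21,-20.5,-10],
  [-25,-24,-10],
  [-29,-28,-10],
  [-33,-32,-10],
  [-33,-32,-10],
], gripper=[1,1,1,1,1,1,1,1,1,1], yaw=[0,0.15,0.3,0.45,0.6,0.75,0.9,1.05,1.136,1.136])

```text
time_s: 1.35
ee_pos: [0.4501, 0.178, 0.3314]
ee_rot: [0.71, 0.704, -0.0, 0.0]
contact_force: [-0.7, 1.2, 0.6]
width: 0.0855
gripper_force: 0.0
```

>>> jog_arm([
  [-4,1.5,0],
  [-8.5,3.3,0],
  [-13,5,0],
  [-17.5,6.8,0],
  [-22,8.6,0],
  [-26,10.2,0],
  [-29.8,11.7,0],
  [-29.8,11.7,0],
  [-29.8,11.7,0],
], gripper=[1,1,1,1,1,1,1,1,1], yaw=[0,0,0,0,0,0,0,0,0])

```text
time_s: 2.48
ee_pos: [0.5658, -0.1136, 0.3307]
ee_rot: [0.707, 0.708, -0.0, -0.001]
contact_force: [0.7, 0.4, 0.2]
width: 0.0855
gripper_force: 0.0
```

Run:
```python
from bench import bot
import cv2,numpy as np
print({k:np.round(v,4) for k,v in bot.get_obs().items()})
s=bot.grab_frame("side")[130:310,270:470,::-1];t=bot.grab_frame("top")[140:280,290:430,::-1]
o=np.zeros((540,800,3),np.uint8);o[:360,:400]=cv2.resize(s,(400,360));o[:400,400:]=cv2.resize(t,(400,400))
cv2.imwrite("pics/c2.png",o)
```

```text
{'time_s': np.float64(2.475), 'joint_pos': array([-0.4374,  0.2667,  0.6603,  1.7018, -0.1727,  1.2332,  0.2649]), 'qvel': array([-0.0165, -0.0114, -0.0103,  0.0057,  0.0017, -0.0016,  0.0002]), 'tau': array([ 1.25240e+00, -3.90958e+01,  6.44080e+00, -2.93559e+01,
        1.08200e-01, -2.20000e-02,  1.75000e-02]), 'ee_pos': array([ 0.5658, -0.1136,  0.3307]), 'ee_rot': array([ 7.066e-01,  7.076e-01, -1.000e-04, -6.000e-04]), 'contact_force': array([0.7226, 0.3646, 0.2303]), 'ft_torque': array([-0.0094, -0.0259, -0.0233]), 'gripper_force': np.float64(0.0), 'width': np.float64(0.0855)}
```

View pics/c2.png

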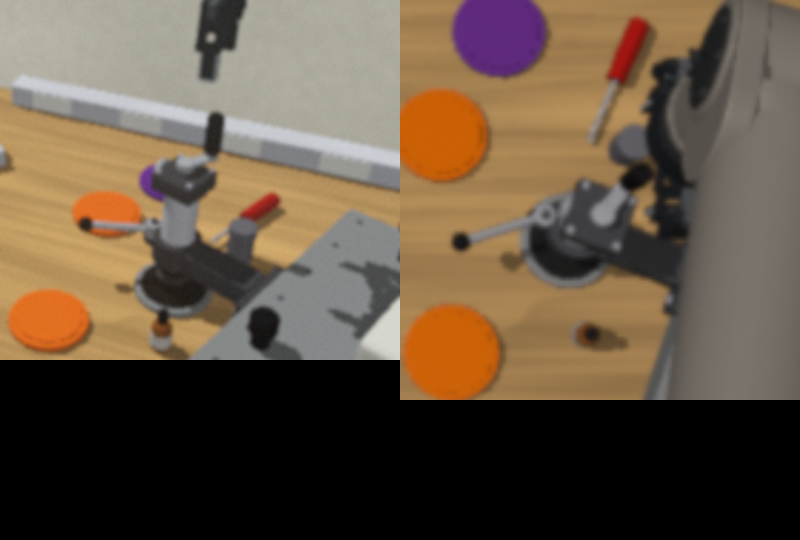

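The side view shows the fingers at (210,60), right above the grip at (215,115), all clear. Descending.

>>> jog_arm([
  [-0.3,0,3],
  [-0.3,0,6],
  [-0.3,0,9],
  [-0.3,0,10],
  [-0.3,0,10],
], gripper=[1,1,1,1,1], yaw=[0,0,0,0,0])

```text
time_s: 3.2
ee_pos: [0.5658, -0.1172, 0.2313]
ee_rot: [0.707, 0.708, -0.0, -0.0]
contact_force: [0.3, -1.2, 0.6]
width: 0.0857
gripper_force: 0.0
```

>>> jog_arm([
  [-0.35,0,0],
  [-0.35,0,0],
  [-0.35,0,0],
  [-0.35,0,0],
  [-0.35,0,0],
  [-0.35,0,0],
  [-0.35,0,0],
  [-0.35,0,0],
], gripper=[1,0,0,0,0,0,0,0], yaw=[0,0,0,0,0,0,0,0], squeeze=40)

```text
time_s: 4.2
ee_pos: [0.5663, -0.1215, 0.2316]
ee_rot: [0.707, 0.707, 0.0, 0.0]
contact_force: [1.0, 0.6, 2.4]
width: 0.0209
gripper_force: 39.3
```

```bash
cat > plan.py <<'E'
# rows along the circle, tool x=world y, tool y=world x
import sys,numpy as np
a0,step,n,r=map(float,sys.argv[1:5])
a=np.radians(a0-step*np.arange(1,int(n)+1));b=np.radians(a0)
print([[round(100*r*(np.sin(t)-np.sin(b)),2),round(100*r*(np.cos(t)-np.cos(b)),2),0] for t in a])
E
python3 - <<'E'
from bench import bot
import numpy as np
o=bot.get_obs();print(o["ee_pos"],o["ee_rot"],o["contact_force"],o["width"])
d=o["ee_pos"][:2]-[.5335,-.096];print(np.hypot(*d),np.degrees(np.arctan2(d[1],d[0])))
E
python3 plan.py -38 6 10 .04
```

```text
[ 0.56627566 -0.12149076  0.23157233] [7.07061207e-01 7.07152181e-01 3.30797744e-04 3.65011332e-04] [1.03419453 0.57977295 2.39111899] 0.0209114762870377
0.041521354358038255 -37.87343487898772
[[np.float64(-0.32), np.float64(-0.27), 0], [np.float64(-0.6), np.float64(-0.58), 0], [np.float64(-0.85), np.float64(-0.92), 0], [np.float64(-1.07), np.float64(-1.27), 0], [np.float64(-1.25), np.float64(-1.65), 0], [np.float64(-1.38), np.float64(-2.05), 0], [np.float64(-1.48), np.float64(-2.46), 0], [np.float64(-1.53), np.float64(-2.87), 0], [np.float64(-1.53), np.float64(-3.29), 0], [np.float64(-1.5), np.float64(-3.71), 0]]
```

Grasped (width 21 mm). The first 60° is certainly free, so I'll use it to learn the free force.

>>> jog_arm([
  [-0.32,-0.27,0],
  [-0.6,-0.58,0],
  [-0.85,-0.92,0],
  [-1.07,-1.27,0],
  [-1.25,-1.65,0],
  [-1.38,-2.05,0],
  [-1.48,-2.46,0],
  [-1.53,-2.87,0],
  [-1.53,-3.29,0],
  [-1.5,-3.71,0],
], gripper=[0,0,0,0,0,0,0,0,0,0], yaw=[0,0,0,0,0,0,0,0,0,0])

```text
time_s: 5.45
ee_pos: [0.53, -0.1361, 0.2316]
ee_rot: [0.707, 0.707, 0.001, 0.001]
contact_force: [5.9, 1.3, -0.3]
width: 0.0211
gripper_force: 39.3
```

```bash
cat > st.py <<'E'
from bench import bot
import numpy as np,sys
A=np.array([float(sys.argv[1]),float(sys.argv[2])]) if len(sys.argv)>2 else np.array([.5345,-.0965])
o=bot.get_obs();d=o["ee_pos"][:2]-A;r=np.hypot(*d);u=d/r;f=o["contact_force"][:2]
print("t",o["time_s"],"pos",o["ee_pos"].round(4),"r",r.round(4),"ang",np.degrees(np.arctan2(d[1],d[0])).round(1),"Frad",(f@u).round(2),"Ftan(drag)",(f@[-u[1],u[0]]).round(2),"rot",o["ee_rot"].round(4),"w",o["width"].round(4))
E
python3 st.py; python3 plan.py -98 6 10 .04
```

```text
[[np.float64(0.08), np.float64(-0.41), 0], [np.float64(0.2), np.float64(-0.81), 0], [np.float64(0.37), np.float64(-1.2), 0], [np.float64(0.57), np.float64(-1.56), 0], [np.float64(0.81), np.float64(-1.91), 0], [np.float64(1.08), np.float64(-2.22), 0], [np.float64(1.39), np.float64(-2.51), 0], [np.float64(1.72), np.float64(-2.76), 0], [np.float64(2.08), np.float64(-2.98), 0], [np.float64(2.46), np.float64(-3.15), 0]]Traceback (most recent call last):
  File "st.py", line 5, in <module>
    print("t",o["time_s"],"pos",o["ee_pos"].round(4),"r",r.round(4),"ang",np.degrees(np.arctan2(d[1],d[0])).round(1),"Frad",(f@u).round(2),"Ftan(drag)",(f@[-u[1],u[0]]).round(2),"rot",o["ee_rot"].round(4),"w",o["width"].round(4))
                                                                                                                                                                                                                 ^^^^^^^^^^^^^^^^
AttributeError: 'float' object has no attribute 'round'
```

>>> jog_arm([
  [0.08,-0.41,0],
  [0.2,-0.81,0],
  [0.37,-1.2,0],
  [0.57,-1.56,0],
  [0.81,-1.91,0],
  [1.08,-2.22,0],
  [1.39,-2.51,0],
  [1.72,-2.76,0],
  [2.08,-2.98,0],
  [2.46,-3.15,0],
], gripper=[0,0,0,0,0,0,0,0,0,0], yaw=[0,0,0,0,0,0,0,0,0,0])

```text
time_s: 6.7
ee_pos: [0.4986, -0.1128, 0.2316]
ee_rot: [0.707, 0.707, 0.001, 0.002]
contact_force: [6.6, -2.5, -3.0]
width: 0.0209
gripper_force: 39.2
```

```bash
sed -i 's/o\["width"\].round(4)/round(float(o["width"]),4)/' st.py; python3 st.py; python3 plan.py -158 6 10 .04
```

```text
t 6.7 pos [ 0.4986 -0.1128  0.2316] r 0.0394 ang -155.6 Frad -5.01 Ftan(drag) 5.01 rot [7.072e-01 7.070e-01 7.000e-04 2.000e-03] w 0.0209
[[np.float64(0.4), np.float64(-0.14), 0], [np.float64(0.8), np.float64(-0.23), 0], [np.float64(1.22), np.float64(-0.28), 0], [np.float64(1.64), np.float64(-0.29), 0], [np.float64(2.06), np.float64(-0.25), 0], [np.float64(2.47), np.float64(-0.17), 0], [np.float64(2.87), np.float64(-0.05), 0], [np.float64(3.25), np.float64(0.11), 0], [np.float64(3.62), np.float64(0.32), 0], [np.float64(3.96), np.float64(0.56), 0]]
```

>>> jog_arm([
  [0.4,-0.1,0],
  [0.8,-0.15,0],
  [1.22,-0.18,0],
  [1.64,-0.19,0],
  [2.06,-0.15,0],
  [2.47,-0.07,0],
  [2.87,0.05,0],
  [3.25,0.21,0],
  [3.62,0.42,0],
  [3.96,0.66,0],
], gripper=[0,0,0,0,0,0,0,0,0,0], yaw=[0,0,0,0,0,0,0,0,0,0])

```text
time_s: 7.95
ee_pos: [0.502, -0.0741, 0.2314]
ee_rot: [0.708, 0.706, -0.002, -0.001]
contact_force: [-5.9, -1.8, 9.5]
width: 0.0209
gripper_force: 40.3
```

```bash
python3 st.py; python3 plan.py -218 5 8 .04;python3 plan.py -258 5 8 .04
```

```text
t 7.95 pos [ 0.502  -0.0741  0.2314] r 0.0395 ang 145.4 Frad 3.88 Ftan(drag) 4.8 rot [ 0.7078  0.7065 -0.0016 -0.0009] w 0.0209
[[np.float64(0.27), np.float64(0.23), 0], [np.float64(0.51), np.float64(0.48), 0], [np.float64(0.73), np.float64(0.74), 0], [np.float64(0.93), np.float64(1.03), 0], [np.float64(1.1), np.float64(1.34), 0], [np.float64(1.25), np.float64(1.65), 0], [np.float64(1.36), np.float64(1.98), 0], [np.float64(1.45), np.float64(2.32), 0]]
[[np.float64(0.06), np.float64(0.34), 0], [np.float64(0.08), np.float64(0.69), 0], [np.float64(0.08), np.float64(1.04), 0], [np.float64(0.05), np.float64(1.39), 0], [np.float64(-0.02), np.float64(1.73), 0], [np.float64(-0.11), np.float64(2.07), 0], [np.float64(-0.23), np.float64(2.39), 0], [np.float64(-0.38), np.float64(2.71), 0]]
```

>>> jog_arm([
  [0.27,0.2,0],
  [0.51,0.44,0],
  [0.73,0.7,0],
  [0.93,0.99,0],
  [1.1,1.3,0],
  [1.25,1.61,0],
  [1.36,1.94,0],
  [1.45,2.28,0],
], gripper=[0,0,0,0,0,0,0,0], yaw=[0,0,0,0,0,0,0,0])

```text
time_s: 8.95
ee_pos: [0.5248, -0.0577, 0.2314]
ee_rot: [0.707, 0.707, -0.001, -0.002]
contact_force: [-5.5, 2.0, 9.3]
width: 0.0208
gripper_force: 40.5
```

```bash
python3 st.py
python3 - <<'E'
import numpy as np
from scipy.optimize import least_squares
from bench import bot
P=np.array([(.5663,-.1215),(.53,-.1361),(.4986,-.1128),(.502,-.0741),bot.get_obs()["ee_pos"][:2]])
s=least_squares(lambda c:np.hypot(*(P-c).T)-.04,[.534,-.096]);print(s.x,s.fun)
E
```

```text
t 8.95 pos [ 0.5248 -0.0577  0.2314] r 0.04 ang 104.1 Frad 3.26 Ftan(drag) 4.83 rot [ 0.7072  0.707  -0.001  -0.0019] w 0.0208
[ 0.53513029 -0.09640678] [ 1.52497599e-05  2.33878385e-05  3.99804129e-05 -5.99341527e-05
  8.55109457e-05]
```

>>> jog_arm([
  [0.08,0.34,0],
  [0.12,0.69,0],
  [0.13,1.04,0],
  [0.1,1.39,0],
  [0.03,1.73,0],
  [-0.06,2.07,0],
  [-0.18,2.39,0],
  [-0.33,2.71,0],
], gripper=[0,0,0,0,0,0,0,0], yaw=[0,0,0,0,0,0,0,0])

```text
time_s: 9.95
ee_pos: [0.5523, -0.0601, 0.2314]
ee_rot: [0.707, 0.707, -0.0, -0.002]
contact_force: [-4.9, 3.8, 8.6]
width: 0.0207
gripper_force: 40.3
```

```bash
python3 st.py .53513 -.09641; python3 plan.py 62 5 8 .04;python3 plan.py 22 5 8 .04
```

```text
t 9.95 pos [ 0.5523 -0.0601  0.2314] r 0.0402 ang 64.6 Frad 1.32 Ftan(drag) 6.02 rot [ 7.069e-01  7.073e-01 -4.000e-04 -2.000e-03] w 0.0207
[[np.float64(-0.18), np.float64(0.3), 0], [np.float64(-0.38), np.float64(0.58), 0], [np.float64(-0.61), np.float64(0.85), 0], [np.float64(-0.86), np.float64(1.09), 0], [np.float64(-1.12), np.float64(1.32), 0], [np.float64(-1.41), np.float64(1.51), 0], [np.float64(-1.72), np.float64(1.69), 0], [np.float64(-2.03), np.float64(1.83), 0]]
[[np.float64(-0.33), np.float64(0.12), 0], [np.float64(-0.67), np.float64(0.2), 0], [np.float64(-1.01), np.float64(0.26), 0], [np.float64(-1.36), np.float64(0.29), 0], [np.float64(-1.71), np.float64(0.29), 0], [np.float64(-2.06), np.float64(0.25), 0], [np.float64(-2.4), np.float64(0.19), 0], [np.float64(-2.73), np.float64(0.1), 0]]
```

>>> jog_arm([
  [-0.18,0.3,0],
  [-0.38,0.59,0],
  [-0.6,0.87,0],
  [-0.84,1.12,0],
  [-1.1,1.35,0],
  [-1.39,1.54,0],
], gripper=[0,0,0,0,0,0], yaw=[0,0,0,0,0,0])

```text
time_s: 10.7
ee_pos: [0.5677, -0.0728, 0.2314]
ee_rot: [0.707, 0.708, 0.0, -0.003]
contact_force: [-5.8, 7.1, 9.6]
width: 0.0208
gripper_force: 40.4
```

```bash
python3 st.py .53513 -.09641; python3 plan.py 32 5 8 .04
```

```text
t 10.7 pos [ 0.5677 -0.0728  0.2314] r 0.0402 ang 35.9 Frad -0.5 Ftan(drag) 9.17 rot [ 0.7066  0.7076  0.     -0.0027] w 0.0208
[[np.float64(-0.3), np.float64(0.17), 0], [np.float64(-0.62), np.float64(0.32), 0], [np.float64(-0.95), np.float64(0.43), 0], [np.float64(-1.29), np.float64(0.52), 0], [np.float64(-1.63), np.float64(0.58), 0], [np.float64(-1.98), np.float64(0.61), 0], [np.float64(-2.33), np.float64(0.6), 0], [np.float64(-2.68), np.float64(0.57), 0]]
```

Drag rose 6.0 → 9.2 N over 29°, which is the 1 N per 10° rubber slope, so touch was at about 70°. One small 5° step to confirm.

>>> jog_arm([
  [-0.15,0.08,0],
  [-0.3,0.17,0],
], gripper=[0,0], yaw=[0,0])

```text
time_s: 10.95
ee_pos: [0.5694, -0.0754, 0.2314]
ee_rot: [0.706, 0.708, 0.0, -0.003]
contact_force: [-5.6, 6.9, 8.6]
width: 0.0207
gripper_force: 40.4
```

```bash
python3 st.py .53513 -.09641
```

```text
t 10.95 pos [ 0.5694 -0.0754  0.2314] r 0.0402 ang 31.5 Frad -1.18 Ftan(drag) 8.8 rot [ 7.065e-01  7.078e-01  2.000e-04 -2.800e-03] w 0.0207
```

About 38–40° past touch. Stop here, release and rise.

>>> jog_arm([
  [-0.2,0.12,0],
  [-0.2,0.12,0],
  [-0.2,0.12,0],
  [-0.2,0.12,0],
  [-0.2,0.12,0],
  [-0.2,0.12,0],
  [-0.2,0.12,-2],
  [-0.2,0.12,-5],
  [-0.2,0.12,-8],
  [-0.2,0.12,-10],
], gripper=[0,0,0.6,0.6,0.6,0.6,0.6,0.6,0.6,0.6], yaw=[0,0,0,0,0,0,0,0,0,0])

```text
time_s: 12.2
ee_pos: [0.5723, -0.0804, 0.3328]
ee_rot: [0.707, 0.707, 0.0, 0.001]
contact_force: [0.8, -0.3, -1.0]
width: 0.0511
gripper_force: 0.0
```

Run:
```python
from bench import bot
import cv2,numpy as np
o=bot.get_obs();print(o["time_s"],o["ee_pos"],o["ee_rot"],o["contact_force"],o["joint_pos"])
s=bot.grab_frame("side")[130:310,270:470,::-1];t=bot.grab_frame("top")[140:280,290:430,::-1]
o=np.zeros((540,800,3),np.uint8);o[:360,:400]=cv2.resize(s,(400,360));o[:400,400:]=cv2.resize(t,(400,400))
cv2.imwrite("pics/c3.png",o)
```

```text
12.2 [ 0.57233196 -0.08035355  0.33275625] [7.07217831e-01 7.06995354e-01 4.88621863e-04 5.19678026e-04] [ 0.77919825 -0.34266347 -0.97338583] [-0.48481959  0.2630692   0.64485515  1.69818645 -0.16652933  1.23434027
  0.19819902]
```

View pics/c3.png

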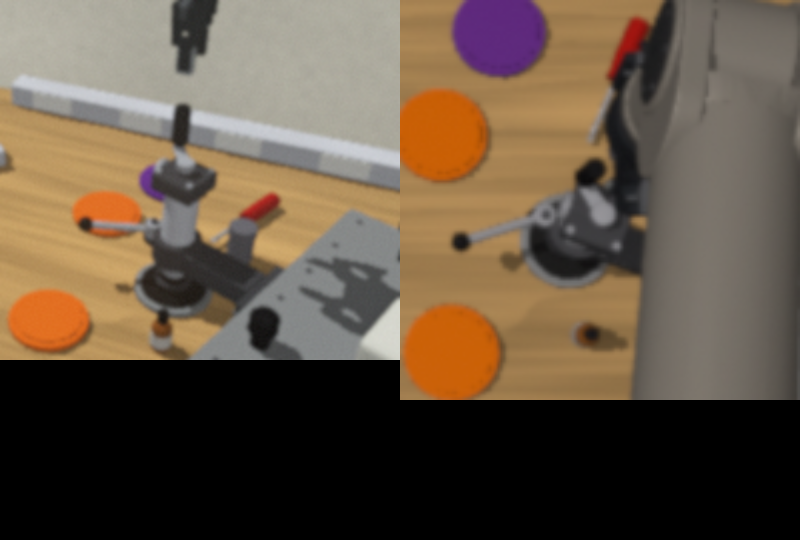

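The grip now stands at side crop (180,125) / top crop (590,170) and the foot is down on the dark pad. The lever is still open, its ball at top crop (461,241), and nothing else has moved. Next, move with shut fingers to the robot's side of the ball and go down.

>>> jog_arm([
  [3,-3,0],
  [6.5,-6.5,0],
  [9.1,-9.3,0],
  [9.1,-9.3,2],
  [9.1,-9.3,7],
  [9.1,-9.3,12],
  [9.1,-9.3,17],
  [9.1,-9.3,22],
  [9.1,-9.3,26.5],
  [9.1,-9.3,26.7],
], gripper=[0,0,0,0,0,0,0,0,0,0], yaw=[-0.1,-0.2,-0.32,-0.32,-0.32,-0.32,-0.32,-0.32,-0.32,-0.32])

```text
time_s: 13.55
ee_pos: [0.4757, 0.0103, 0.0613]
ee_rot: [0.586, 0.811, -0.003, -0.002]
contact_force: [0.1, 0.4, -0.1]
width: 0.0
gripper_force: 0.0
```

```bash
cat > sw.py <<'E'
import numpy as np,sys
from bench import bot
from scipy.spatial.transform import Rotation as R
o=bot.get_obs();p=o["ee_pos"];M=R.from_quat(o["ee_rot"]).as_matrix()
print(o["time_s"],p,o["contact_force"],o["width"],"yang",np.degrees(np.arctan2(M[1,1],M[0,1])))
P=np.array([.5494,-.059])
f0,f1,n,d=map(float,sys.argv[1:5]);y0=np.arctan2(M[1,1],M[0,1])
for f in np.linspace(f0,f1,int(n)):
    t=np.radians(f);q=P+.088*np.array([np.cos(t),np.sin(t)])+d*np.array([-np.sin(t),np.cos(t)])
    print(round(f),(M.T@np.r_[q-p[:2],.066-p[2]]*100).round(2).tolist(),round(y0-(t-np.pi/2),3))
E
python3 sw.py 108.4 36 14 .0255
python3 - <<'E'
from bench import bot
import cv2,numpy as np
s=bot.grab_frame("side")[130:310,270:470,::-1];t=bot.grab_frame("top")[140:280,290:430,::-1]
o=np.zeros((400,800,3),np.uint8);o[:360,:400]=cv2.resize(s,(400,360));o[:400,400:]=cv2.resize(t,(400,400))
cv2.imwrite("pics/c4.png",o)
E
```

```text
13.55 [0.47574816 0.01025348 0.06133453] [ 0.12726847  0.3917508  -0.10702784] 2.8688301085782646e-05 yang 18.304841900234383
108 [-0.09, 2.25, -0.48] -0.002
103 [0.12, 3.11, -0.49] 0.096
97 [0.24, 4.0, -0.5] 0.193
92 [0.27, 4.89, -0.5] 0.29
86 [0.22, 5.77, -0.51] 0.387
81 [0.09, 6.65, -0.52] 0.484
75 [-0.13, 7.52, -0.53] 0.582
69 [-0.44, 8.35, -0.53] 0.679
64 [-0.82, 9.16, -0.54] 0.776
58 [-1.28, 9.92, -0.55] 0.873
53 [-1.81, 10.63, -0.55] 0.97
47 [-2.41, 11.29, -0.56] 1.068
42 [-3.07, 11.89, -0.56] 1.165
36 [-3.78, 12.42, -0.57] 1.262
```

View pics/c4.png

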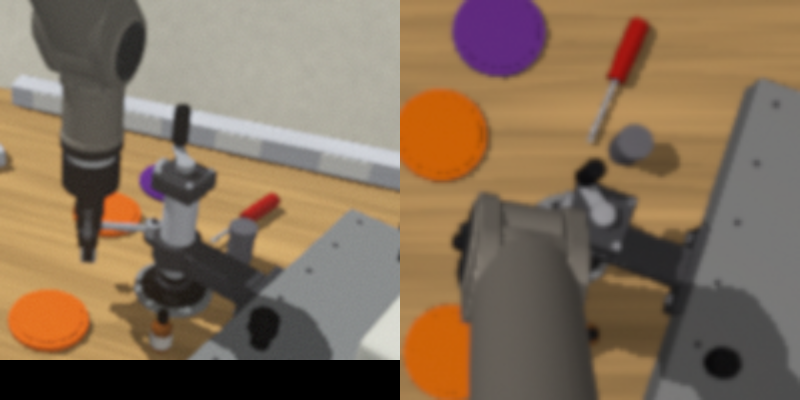

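The side view shows the shut fingers at (88,235), on the robot's side of the ball and clear of the leg. Swinging the lever.

>>> jog_arm([
  [-0.1,1.1,-0.3],
  [-0.1,2.25,-0.4],
  [0.12,3.1,-0.4],
  [0.24,4.0,-0.4],
  [0.27,4.9,-0.4],
  [0.22,5.8,-0.4],
  [0.1,6.65,-0.4],
  [-0.13,7.5,-0.4],
  [-0.44,8.35,-0.4],
  [-0.82,9.15,-0.4],
], gripper=[0,0,0,0,0,0,0,0,0,0], yaw=[0,0,0.1,0.19,0.29,0.39,0.48,0.58,0.68,0.78])

```text
time_s: 14.9
ee_pos: [0.5694, 0.0327, 0.0692]
ee_rot: [0.85, 0.526, 0.0, -0.0]
contact_force: [-1.9, -0.3, -0.1]
width: 0.0003
gripper_force: 0.8
```

```bash
python3 sw.py 64 24 9 .0255
python3 - <<'E'
from bench import bot
import cv2,numpy as np
s=bot.grab_frame("side")[130:310,270:470,::-1];t=bot.grab_frame("top")[140:280,290:430,::-1]
o=np.zeros((400,800,3),np.uint8);o[:360,:400]=cv2.resize(s,(400,360));o[:400,400:]=cv2.resize(t,(400,400))
cv2.imwrite("pics/c5.png",o)
E
```

```text
14.9 [0.56937334 0.03270526 0.06920441] [-1.91299903 -0.27981264 -0.07420971] 0.0002960925534092218 yang -26.48690268208048
64 [-0.32, -0.32, 0.32] -0.008
59 [-0.13, 0.45, 0.32] 0.079
54 [0.0, 1.24, 0.32] 0.166
49 [0.06, 2.04, 0.32] 0.253
44 [0.05, 2.84, 0.32] 0.341
39 [-0.03, 3.63, 0.32] 0.428
34 [-0.18, 4.42, 0.32] 0.515
29 [-0.4, 5.19, 0.32] 0.602
24 [-0.69, 5.93, 0.32] 0.69
```

View pics/c5.png

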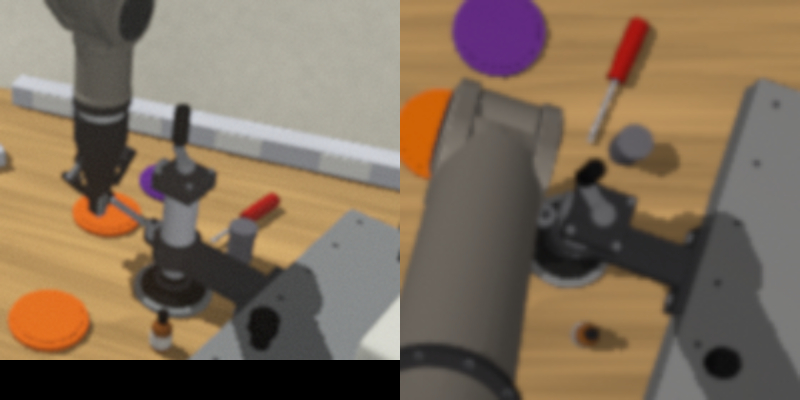

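The rod is following the fingers (drag 1.9 N). Continuing towards home.

>>> jog_arm([
  [-0.13,0.45,0.3],
  [0,1.25,0.3],
  [0.06,2.05,0.3],
  [0.05,2.85,0.3],
  [-0.03,3.65,0.3],
  [-0.18,4.4,0.3],
], gripper=[0,0,0,0,0,0], yaw=[0.08,0.17,0.25,0.34,0.43,0.515])

```text
time_s: 15.75
ee_pos: [0.6073, 0.0117, 0.0657]
ee_rot: [0.956, 0.294, 0.0, -0.001]
contact_force: [-1.1, 1.2, -0.4]
width: -0.0003
gripper_force: 0.8
```

```bash
python3 sw.py 34 18 9 .0255
```

```text
15.75 [0.60726304 0.01173612 0.06573224] [-1.13492546  1.20002757 -0.3510086 ] -0.0002610446928826178 yang -55.82825024040561
34 [0.05, 0.08, -0.03] 0.003
32 [0.13, 0.39, -0.03] 0.038
30 [0.2, 0.7, -0.03] 0.073
28 [0.26, 1.01, -0.03] 0.108
26 [0.31, 1.33, -0.03] 0.143
24 [0.35, 1.65, -0.03] 0.178
22 [0.38, 1.97, -0.03] 0.212
20 [0.4, 2.28, -0.03] 0.247
18 [0.4, 2.6, -0.03] 0.282
```

>>> jog_arm([
  [0.13,0.4,0],
  [0.2,0.7,0],
  [0.26,1.0,0],
  [0.3,1.35,0],
  [0.3,1.35,0],
  [0.3,1.35,0],
], gripper=[0,0,0,0,0,0], yaw=[0.04,0.07,0.11,0.14,0.14,0.14])

```text
time_s: 16.5
ee_pos: [0.6162, 0.0033, 0.0652]
ee_rot: [0.974, 0.226, -0.001, -0.002]
contact_force: [-5.5, 5.9, 5.2]
width: -0.0
gripper_force: 3.8
```

```bash
python3 sw.py 26 18 5 .0255
```

```text
16.5 [0.61620032 0.00333901 0.06523083] [-5.49209504  5.93007767  5.21126015] -6.636049630670964e-06 yang -63.83584787929075
26 [0.06, 0.12, -0.08] 0.003
24 [0.15, 0.43, -0.08] 0.038
22 [0.22, 0.75, -0.08] 0.073
20 [0.28, 1.06, -0.08] 0.108
18 [0.33, 1.37, -0.08] 0.142
```

The force jumped to 8 N at the expected angle, so this looks like the stop. A small extra push to confirm, then back off and up.

>>> jog_arm([
  [0,0.2,0],
  [0,0.3,0],
  [0,0.3,0],
], gripper=[0,0,0], yaw=[0,0,0])

```text
time_s: 16.88
ee_pos: [0.6163, 0.003, 0.0651]
ee_rot: [0.974, 0.227, -0.002, -0.004]
contact_force: [-10.9, 10.2, 10.4]
width: 0.0
gripper_force: 7.3
```

>>> jog_arm([
  [0,-1.5,0],
  [0.5,-3,0],
  [1,-4,-1],
  [1.5,-4,-6],
  [2,-4,-11],
  [2.5,-4,-16],
  [3,-4,-21],
  [8,-6,-25],
  [13,-8,-25],
  [18,-10,-25],
], gripper=[0,0,0,0,0,0,0,0,0,0], yaw=[0,0,0,0,0,0,0,0,0,0])

```text
time_s: 18.12
ee_pos: [0.7375, 0.1701, 0.3172]
ee_rot: [0.974, 0.226, 0.001, 0.0]
contact_force: [0.2, -1.1, 1.3]
width: 0.0
gripper_force: 0.0
```

Run:
```python
from bench import bot
import cv2,numpy as np
s=bot.grab_frame("side")[130:310,270:470,::-1];t=bot.grab_frame("top")[140:280,290:430,::-1]
o=np.zeros((400,800,3),np.uint8);o[:360,:400]=cv2.resize(s,(400,360));o[:400,400:]=cv2.resize(t,(400,400))
cv2.imwrite("pics/c6.png",o)
```

```text
(no output)
```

View pics/c6.png

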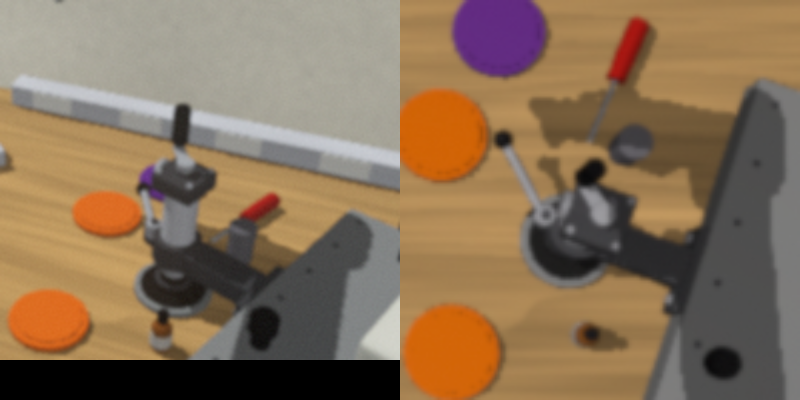

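The ball now stands at top crop (503,139), swung to the far side, and the pad and bystanders are where they were. I'll check the lever angle and the crank angle.

Run:
```python
from h import *
f=lambda u,v:(290+(u-400)*.35,140+v*.35)
b=atz("top",f(503,139),.085);b0=atz("top",f(461,241),.085);pv=atz("top",f(545,214),.09);P=np.array([.5494,-.059])
for q in(b,b0):
  d=q[:2]-P;print(q,np.hypot(*d),np.degrees(np.arctan2(d[1],d[0])))
print(pv)
g=atz("top",f(597,166),.275)[:2]-[.5351,-.0964];print(np.hypot(*g),np.degrees(np.arctan2(g[1],g[0])))
```

```text
[ 0.63204092 -0.0154827   0.085     ] 0.09339849099769136 27.770527283200074
[0.51876295 0.03188175 0.085     ] 0.09590683543959502 108.62941894009438
[ 0.54821127 -0.05954789  0.09      ]
0.0402427658453474 27.141025077734437
```

The lever swung 81° to a hard stop (28°, expected about 26°). The crank sits at 27°, about 43° past touch. Handing in.

```bash
python3 -c "
from bench import bot
print(bot.sign_off())"
```

```text
the job is handed in; nothing more can be done
None
```

I wound the leg down until its foot stood firmly on the pad (about 43° of crank past first touch), swung the clamp lever home against its stop, let go with the other things undisturbed, and handed the job in at about 18 s; no verdict came back.

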